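# Mount and clamp a spectacle assembly jig

### The arm

A 6-joint arm with a two-finger parallel gripper is mounted at the origin on the work surface. World frame = base frame: x ahead of the robot, y to its left, z up, the work surface at z = 0. Lengths are in mm, angles in rad, forces in N, time in s.
With the tool pointing down it reaches from about 250 to 775 mm from the base axis. Payload 4 kg.
Tool frame: the origin (TCP) lies at the very end of the fingers, on their centre line; the grasp point (between the pads) lies 19 mm behind it (ctrl.grip_point_offset is the distance from the TCP to the grasp point, in mm); z points along the fingers, y is the line along which they close (so a half turn about z gives the same grasp; the last joint's range is limited). The gripper opens to 85 mm and grips with 20 to 120 N. Pads are 22 mm wide; open, the fingers measure 114 mm over their backs; the gripper's body (76 mm by 85 mm) begins 54 mm behind the grasp point. The pads swing forward as they close: fully open they stand 13 mm farther back than shut.
Start: joints at [1.129, 0.087, 1.371, -0, 1.684, -0.103], TCP at [182.805, 518.749, 231.341] pointing down, gripper open.
Joint ranges: [-3.1, 3.1], [-0.76, 2.03], [0.27, 2.55], [-1.08, 4.22], [0.17, 2.65], [-2.57, 2.57]. Speed limits (rad/s): [2.79, 2.79, 3.14, 3.14, 3.14, 3.14].

### API

Orientations are given as a unit quaternion [w, x, y, z].
In Python, from plant import ctrl gives the robot as it stands. Calls block until the motion is done:
- ctrl.reach(position, orientation): joint-space move of the TCP to a pose.
- ctrl.move_straight(position, rotation=None, rate=150, max_force=None): straight line of the TCP; rotation=None keeps the orientation; rate is the mean speed in mm/s. With max_force (N) it stops when the force on the tool has changed by that much, and returns True; else False.
- ctrl.move_j(angles): joint-space move.
- ctrl.set_gripper(opening): finger opening in mm; the grip force is fixed at half the most; returns when the fingers have stopped.
- ctrl.hold(seconds).
- ctrl.solve_ik(position, orientation): joint angles nearest the present ones, or None.
- ctrl.get_obs(): the state.
- ctrl.snapshot(name): name is "scene" or "top" or "wrist"; returns (picture, depth): 384x512x3 uint8, red, green, blue; 384x512 float32, mm along the optical axis (not along the pixel's ray), 0 where there is no reading.
- ctrl.get_calibration(name): a dict with "K" (3x3 intrinsics, pixels), "extrinsics" (4x4, takes a point from world to camera coordinates); the wrist camera has in their place "tool_from_camera" (4x4, takes a point from camera to tool coordinates, whose origin is the TCP and whose axes are the flange's). Camera axes: x right, y up, looking along -z (the intrinsics and any distortion apply to the point x, -y, -z); pixel columns grow to the right and rows downward; lengths in mm; the calibration is good to about 2 mm. A picture is of the moment at which its call begins: read the wrist's pose just before it. get_calibration takes no time and is no camera call.
A pose or a line that the arm cannot do raises ctrl.PlanningError and nothing moves.
- ctrl.finish_job(): hands the job in; it is judged then, once.
Trained networks look in the newest picture that a camera, given by its name, has taken for a name from the list of things; names that differ only in an ending like _2 or _b are one class to them, and where a whole thing is asked for, a point or a joint stands for the part that bears it (a point fixed in the world has none). Each returns a list of dicts, best first, with "score" (0 to 1); they miss things now and then, are a little off and sometimes report something else, mostly with a low value. They report only what shows in the picture. A call takes as long as a camera call. They do not tell look-alikes from the thing itself.
- ctrl.spot_in(camera, target): "box" ([left, top, width, height] in pixels, round what is visible of it).
The state is a dict: "t": time; "joint_positions": joint angles; "qd": joint speeds; "joint_efforts": joint torques, N m; "eef_pos": TCP position; "tool_rot": TCP orientation; "force": force on the tool from outside, world axes, zero at the start; "moment": the same for the moment, N m; "grip_width": finger opening in mm; "grip_force": force on a finger pad.
Only numpy, scipy, OpenCV 4.12 (cv2) and the standard library are available. Lean on these libraries where they do the work, as an engineer would, in place of code of your own. Each camera call takes 0.05 s, during which the arm holds its last target. There are 200 camera calls.

### The job

Slide the aluminium spectacle jig across its base, without lifting it, until it is square against all three locating dowels. Then take the spring T-clamp out of the rack block, push it down through the hole in the jig into the slot of the base, press it fully down against its spring and turn it a quarter turn clockwise to its stop. Finish while still holding the clamp by its handle, pressed down and turned, so that the locking screw can be tightened; leave everything else on the bench where it is.

Things in the scene. Friction and masses are not known exactly. Their poses are not given: they have to be found in the camera images.
- base: Quick-change base, fixed: grey block 260 x 260 mm, 40 mm high. Origin: centre of its underside, z up, +x roughly away from the robot. A flush steel socket 60 x 60 mm at the centre of its top. A small locking screw sticks 26 mm out of the middle of its -x face.
- side_dowel (a point): Foot of one of three steel locating dowels on the base's top, 12 mm in diameter, 14 mm high: this one at x = 15, y = 96 mm of the base stops the jig's +y edge; the other two, at (91, -60) and (91, 60) mm, stop its far (+x) edge.
- slot (a point): Middle of the keyhole slot in the base's top face: at the base's centre, 40 mm above its underside. The slot runs along the base's x, 40 x 12 mm, widened to 17 x 17 mm in the middle; its lip is 7 mm thick, the cavity under it 29 mm deep. Below the lip a clamp's cross-bar can turn only clockwise seen from above, to a stop at about a quarter turn.
- jig: Aluminium jig plate 140 (x) x 180 (y) x 10 mm, about 0.75 kg, loose on the base (3 to 7 N to slide it), a spectacle front in a cork nest along its +x side (24 mm high). Origin: centre of its underside. Hole 44 mm in diameter at x = -15, y = 0 mm. Home against the dowels: origin at x = 15, y = 0, z = 40 mm of the base, axes parallel to the base's, hole over the slot.
- jig_handle (a point): Centre of the grip bar of the jig's bridge handle: x = -60, y = 0, z = 33 mm of the jig. The bar runs along the jig's y, 90 mm long, 10 mm thick (x), 14 mm high; 16 mm of clear height under it, between posts at y = -40 and 40 mm.
- rack: Pale wood rack block 90 (x) x 160 (y) x 45 mm, 1.6 kg, loose, with two square bores 40 mm wide at y = -40 and 40 mm. One holds the T-clamp, the other the round-headed plug; which is which varies. Origin: centre of its underside.
- clamp: Spring T-clamp, 98 mm long, 0.28 kg, upright in a bore of the rack, hanging by its washer, foot 15.5 mm above the bench. Origin: tip of its foot, z up its axis. Shank 12 mm, washer 62 mm in diameter and 5 mm thick with its underside 29.5 mm above the foot when free, hub 38 mm in diameter from 44 to 62 mm. Pressed fully down in the base with the jig home, its foot is 28.5 mm below the slot's mouth.
- clamp_bar (a point): Centre of the clamp's cross-bar (the bayonet), 12 mm above the foot: 8 mm in diameter, 34 mm long, along the clamp's x. The shank's foot below it is tapered over 6 mm. Half a turn about the clamp's axis makes no difference.
- clamp_grip (a point): Place to grip the clamp, on its axis 90 mm above the foot: black handle bar along the clamp's x, 64 mm long, 14 mm thick (y), from 72 to 98 mm above the foot, on a neck 13 mm in diameter.
- washer (a joint): Travel of the clamp's pressure washer up the shank against its spring, in m: 0 when free, 0.009 when fully pressed. The spring takes 4.5 N to start and 12.6 N at full travel. With the washer resting on the jig, the cross-bar is clear below the lip, free to turn, from 0.0035 on.
- plug: Bystander: round-headed steel plug, 62 mm long, in the other bore of the rack.
- driver: Bystander: small screwdriver, 150 mm, lying on the bench.
- case: Bystander: black hard spectacle case, 160 x 62 x 43 mm.
- specs: Bystander: folded black spectacles, 138 mm wide, 43 mm high.
- dish: Bystander: white parts bowl, 90 mm across, 22 mm high.
- spray: Bystander: white cleaner bottle, 54 mm in diameter, 150 mm high.
- pliers: Bystander: pliers with black grips, 140 mm long, lying flat.
Not all that is in view belongs to the job. There is more than one size of the jig; the one meant has the size given above.

How it is judged:
By the outcome, as a careful person would: the job done as asked, in the order asked, and still so for the second after the job is handed in, while the arm keeps its last pose, push and grip.
It also fails if it takes over 64 s, if anything falls off the work surface, if the arm or the gripper's body presses on something with over 40 N, if the wrist force passes 120 N, or if a joint passes its speed limit or range.

## Working session

There is one attempt and no reset: what is moved stays moved. The work goes in short steps, each a Python script; the robot and the scene stay as the last script left them, time stands still between calls to the robot, and variables do not carry over. Pictures are saved under pics/ and viewed, at most 10 in all, crops included, and the job is handed in when it is done.

```bash
ls; mkdir -p pics; cat > h.py <<'E'
import numpy as np, cv2
from plant import ctrl
from scipy.spatial.transform import Rotation as R
def snap(name,fn=None):
    o=ctrl.get_obs(); im,d=ctrl.snapshot(name); c=ctrl.get_calibration(name)
    if name=="wrist":
        q=np.array(o["tool_rot"]); T=np.eye(4); T[:3,:3]=R.from_quat(q[[1,2,3,0]]).as_matrix(); T[:3,3]=o["eef_pos"]
        W=T@np.array(c["tool_from_camera"])
    else: W=np.linalg.inv(np.array(c["extrinsics"]))
    if fn: cv2.imwrite("pics/"+fn+".png",im[:,:,::-1]); np.savez("pics/"+fn+".npz",im=im,d=d,W=W,K=c["K"])
    return im,d,W,np.array(c["K"])
def cloud(d,W,K):
    v,u=np.mgrid[:d.shape[0],:d.shape[1]]
    P=np.stack([(u-K[0,2])/K[0,0]*d,-(v-K[1,2])/K[1,1]*d,-d],-1)
    return P@W[:3,:3].T+W[:3,3]
def down(yaw):  # tool z down, tool y at yaw+... : tool x axis at world yaw
    r=R.from_euler('z',yaw)*R.from_euler('x',np.pi); q=r.as_quat(); return [float(q[3]),*map(float,q[:3])]
E
python3 - <<'E'
from h import *
for n in("top","scene"):
    im,d,W,K=snap(n,n+"0"); c=ctrl.get_calibration(n); print(n,{k:v for k,v in c.items() if k not in("K","extrinsics")},W.round(2).tolist())
    P=cloud(d,W,K)
    for t in("base","jig","jig_handle","rack","clamp","clamp_grip","plug"):
        for r in ctrl.spot_in(n,t)[:3]:
            x,y,w,h=r["box"];print(t,round(r["score"],2),np.round(r["box"]),P[min(383,int(y+h/2)),min(511,int(x+w/2))].round())
print(ctrl.get_obs())
E
```

```text
pics
top {} [[-0.01, 0.98, -0.21, 252.56], [-1.0, -0.01, 0.0, -25.83], [0.0, 0.21, 0.98, 1262.22], [0.0, 0.0, 0.0, 1.0]]
base 0.92 [171. 121.  93.  99.] [589.  65.  50.]
jig 0.91 [282. 247.  98. 102.] [ 208. -268.    3.]
jig 0.79 [172. 238.  50.  45.] [321. 128.   2.]
jig 0.68 [195. 149.  61.  53.] [574.  41.  45.]
jig_handle 0.83 [194. 151.  67.  49.] [575.  35.  40.]
jig_handle 0.82 [174. 238.  48.  48.] [318. 125.   3.]
jig_handle 0.76 [280. 247.  99. 101.] [ 208. -265.    3.]
rack 0.65 [313. 176.  54.  34.] [ 513. -306.   47.]
rack 0.5 [316. 178.  21.  23.] [ 516. -258.   80.]
clamp 0.78 [316. 177.  23.  25.] [ 519. -261.   78.]
clamp_grip 0.67 [313. 180.  24.  20.] [ 519. -255.   80.]
plug 0.55 [347. 184.  18.  16.] [ 512. -343.   78.]
plug 0.2 [192. 151.  63.  54.] [569.  47.  41.]
scene {} [[-0.87, -0.42, 0.25, 874.02], [0.49, -0.74, 0.46, 664.14], [-0.01, 0.52, 0.85, 1411.71], [0.0, 0.0, 0.0, 1.0]]
base 0.66 [178. 189. 120. 108.] [618.  97.  62.]
jig 0.76 [207. 196.  68.  60.] [576.  38.  42.]
jig 0.59 [297. 195.  49.  44.] [321. 126.   4.]
jig 0.58 [258.  96.  58.  56.] [ 21
[... 471 characters left out ...]
_positions': array([ 1.12890143e+00,  8.71373215e-02,  1.37069422e+00,  6.76602749e-06,
        1.68361356e+00, -1.03067923e-01]), 'qd': array([ 7.94072393e-05,  1.10040528e-03,  2.55614553e-03,  5.89172911e-04,
       -1.10219154e-03,  1.63370124e-03]), 'joint_efforts': array([ 1.01993126e-03, -3.51672792e+01, -3.13437402e+01, -1.37725283e-04,
        2.18895857e-04, -3.36439527e-06]), 'eef_pos': array([182.79911169, 518.7432153 , 231.37810537]), 'tool_rot': array([1.66172029e-05, 1.68603884e-01, 9.85683887e-01, 7.19584405e-05]), 'force': array([0.22039241, 0.59981532, 0.07033161]), 'moment': array([-0.06854405,  0.01191258, -0.0132235 ]), 'grip_force': 0.0, 'grip_width': 85.41892462668001}
```

```bash
python3 -c "
import cv2,numpy as np
a=cv2.imread('pics/top0.png');b=cv2.imread('pics/scene0.png')
cv2.imwrite('pics/top0v.png',cv2.resize(a,(800,600)));cv2.imwrite('pics/scene0v.png',cv2.resize(b,(800,600)))"
```

```text
(no output)
```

View pics/top0v.png

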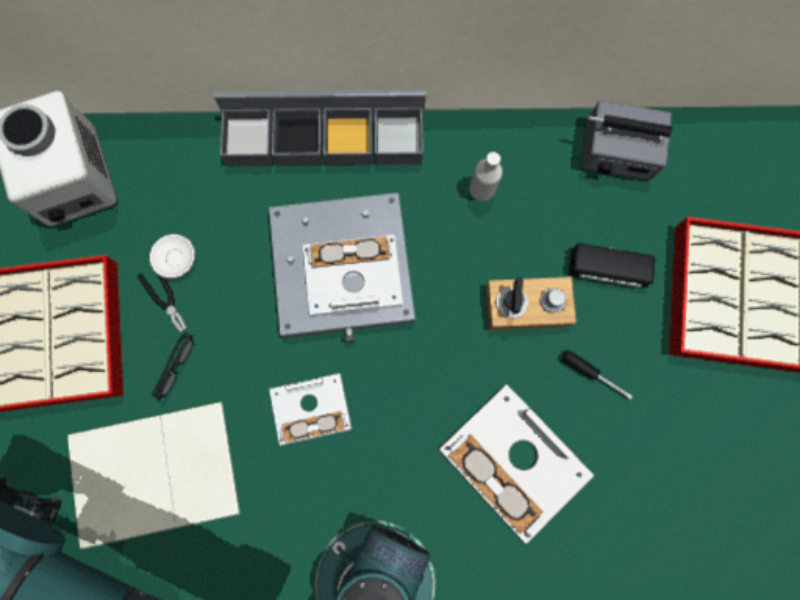

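View pics/scene0v.png

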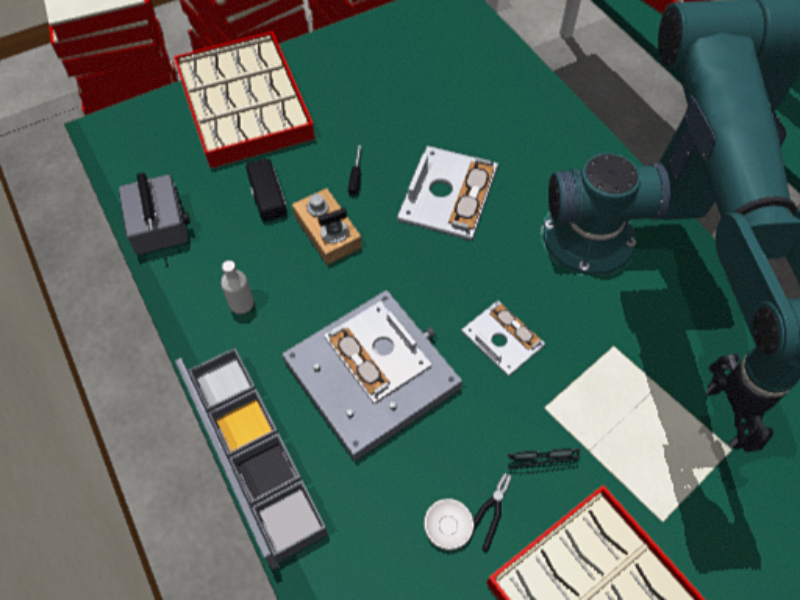

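The top view shows the base at (340,265) of 800x600, with the right-sized jig on it. The jig is offset towards -y and the robot, and its handle is at (355,303). The rack is at (532,302) with the clamp in its left (+y) bore at (516,295). The other two jigs are decoys. I'll take close wrist views next.

```bash
python3 - <<'E'
from h import *
print(np.round(ctrl.get_calibration("wrist")["tool_from_camera"],3).tolist(), np.round(ctrl.get_calibration("wrist")["K"],1).tolist())
ctrl.reach([470,-230,330],down(np.pi)); a=snap("wrist","wr")[0]
print([(r["box"],r["score"]) for r in ctrl.spot_in("wrist","clamp_grip")[:2]])
ctrl.reach([510,50,400],down(np.pi/2+.07)); b=snap("wrist","wb")[0]
print(ctrl.get_obs()["t"],ctrl.get_obs()["joint_positions"].round(2))
for n in"wr","wb": cv2.imwrite(f"pics/{n}v.png",cv2.resize(cv2.imread(f"pics/{n}.png"),(800,600)))
E
```

```text
[[-0.001, 0.959, 0.284, 71.279], [1.0, 0.001, 0.001, 0.217], [0.001, 0.284, -0.959, -141.81], [0.0, 0.0, 0.0, 1.0]] [[269.7, 0.0, 256.5], [0.0, 269.7, 188.8], [0.0, 0.0, 1.0]]
[([213.7, 162.0, 38.9, 54.7], 0.58), ([337.8, 136.0, 171.8, 155.0], 0.28)]
5.575 [-0.01  0.03  1.1  -0.    2.01 -0.08]
```

View pics/wrv.png

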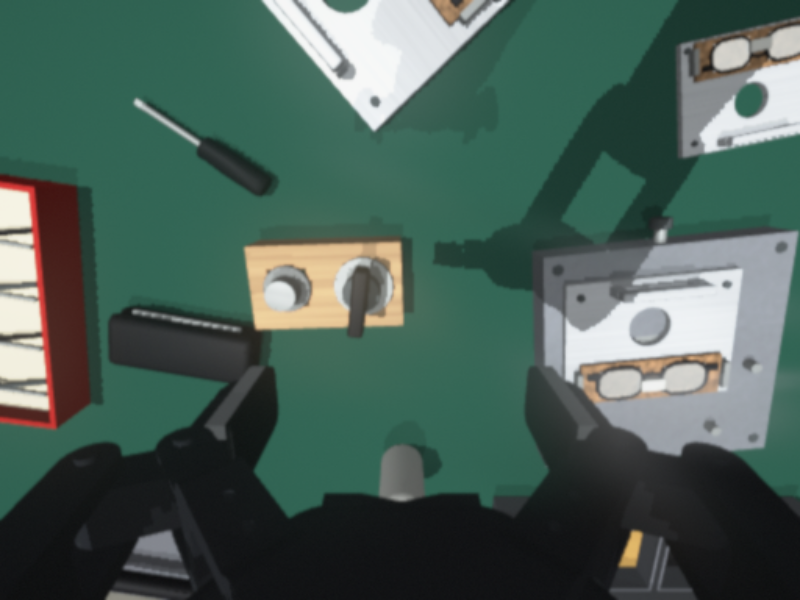

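View pics/wbv.png

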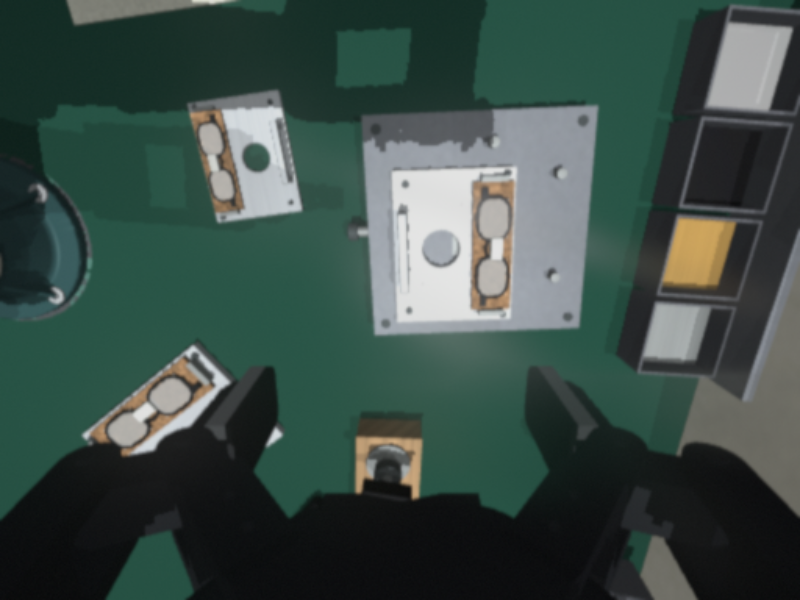

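Wrist view 1 (800x600): the rack is at (325,285), the clamp handle bar at (358,302) runs nearly along world x, and the plug is at (285,290). Wrist view 2: the base is at (480,215), its dowels are at (493,141), (560,172) and (554,275), the jig is at (455,245), and its handle bar at (403,250). Next I'll compute the poses.

```bash
cat > meas.py <<'E'
from h import *
def load(n):
    f=np.load(f"pics/{n}.npz"); return f["im"],f["d"],f["W"],f["K"]
def plane(px,z,W,K):
    px=np.atleast_2d(px).astype(float)
    r=np.stack([(px[:,0]-K[0,2])/K[0,0],-(px[:,1]-K[1,2])/K[1,1],-np.ones(len(px))],-1)@W[:3,:3].T
    return (W[:3,3]+r*((z-W[2,3])/r[:,2])[:,None])[:,:2]
def rect(m,z,W,K):
    n,l,s,_=cv2.connectedComponentsWithStats(m.astype(np.uint8)); k=1+np.argmax(s[1:,4])
    v,u=np.nonzero(l==k); q=plane(np.c_[u,v],z,W,K).astype(np.float32)
    (cx,cy),(w,h),a=cv2.minAreaRect(q); return np.round([cx,cy,w,h,a],2)
def basejig(n,ctr=(585,55)):
    im,d,W,K=load(n); P=cloud(d,W,K)
    near=(np.hypot(P[...,0]-ctr[0],P[...,1]-ctr[1])<200)&(d>0)
    z=P[...,2]; g=im.astype(int); 
    print("base",rect(near&(z>25)&(z<60)&(g[...,1]<g[...,2]+25),40,W,K))
    m=near&(z>30)&(z<75)
    hsv=cv2.cvtColor(im,cv2.COLOR_RGB2HSV); 
    for t in (165,185,200): print("jigwhite",rect(m&(hsv[...,2]>t),50,W,K))
    print("zmed base,jig",[np.median(z[m&(hsv[...,2]<t2)&(hsv[...,2]>t1)]).round(1) for t1,t2 in((100,150),(190,256))])
    hm=near&(z>63)&(z<90)
    for k in range(1): print("high",rect(hm,80,W,K))
if __name__=="__main__":
    basejig("wb")
    im,d,W,K=load("wb"); 
    # dowel tops (seen at scaled 1.5625)
    print("dowels",plane(np.array([[493,138],[560,170],[553,273]])*.64,54,W,K).round(1))
    print("corners base", plane(np.array([[362,115],[598,106],[579,328],[376,334]])*.64,40,W,K).round(1))
    print("corners jig", plane(np.array([[392,170],[517,167],[512,319],[397,322]])*.64,50,W,K).round(1))
    print("hole",plane(np.array([[441,248]])*.64,50,W,K).round(1),"handle",plane(np.array([[402,209],[404,292]])*.64,80,W,K).round(1))
    im,d,W,K=load("wr"); P=cloud(d,W,K); z=P[...,2]
    m=(np.hypot(P[...,0]-518,P[...,1]+290)<130)
    print("rack",rect(m&(z>38)&(z<52)&(im[...,0]>120)|m&(z>50),45,W,K))
    dark=m&(im.max(-1)<75)&(z>95)
    print("clampbar",rect(dark,113.5,W,K), np.percentile(z[dark],[5,50,95]).round(1), P[dark].mean(0).round(1))
    q=P[dark][:,:2]; c=np.cov(q.T); e=np.linalg.eigh(c)[1][:,1]; print(np.degrees(np.arctan2(e[1],e[0])))
    print("bar px",plane(np.array([[358,268],[356,337]])*.64,113.5,W,K).round(1))
    cv2.imwrite("pics/crops.png",np.hstack([cv2.resize(cv2.imread("pics/wr.png")[140:230,150:270],(400,300),interpolation=cv2.INTER_CUBIC),cv2.resize(cv2.imread("pics/wb.png")[60:225,220:392],(400,384))[:300]]))
E
python3 meas.py
```

```text
base [588.43  60.98 284.13 259.45   6.16]
jigwhite [594.62  48.08 240.93 223.3    6.08]
jigwhite [573.7   37.31 141.64 181.49   5.9 ]
jigwhite [566.74  37.25 125.59 179.12   5.85]
zmed base,jig [np.float64(40.0), np.float64(49.1)]
high [513.75  33.32   9.9   89.81   5.89]
dowels [[603.5 161.9]
 [682.  133.8]
 [694.3  17.1]]
corners base [[459.2 176.7]
 [716.7 203.6]
 [745.  -54.8]
 [488.  -80.7]]
corners jig [[496.  121. ]
 [635.  133.8]
 [655.2 -45.2]
 [513.5 -58.9]]
hole [[559.1  37.1]] handle [[509.9  81.6]
 [518.6 -11.1]]
rack [ 7.78180e+02 -2.57120e+02  3.42580e+02  1.02054e+03  3.00000e-02]
clampbar [ 7.1732e+02 -2.5269e+02  2.8759e+02  8.5672e+02  3.0000e-02] [365.2 409.8 428.4] [ 461.1 -241.   405.2]
91.16875117283801
bar px [[ 480.4 -266.8]
 [ 544.9 -270.5]]
```

```bash
cat > slide.py <<'E'
from h import *
yaw=np.radians(5.95); ex=np.array([np.cos(yaw),np.sin(yaw),0]); ey=np.array([-ex[1],ex[0],0])
q=down(np.pi/2+yaw)
def st(s):
    o=ctrl.get_obs(); f=np.array(o["force"]); p=np.array(o["eef_pos"]); print(s,"t",round(o["t"],2),p.round(1),"f",round(f@ex,1),round(f@ey,1),f[2].round(1),"m",np.round(o["moment"],2),"w",round(o["grip_width"],1)); return p
if __name__=="__main__":
    h=np.array([514,34.5,57.])
    ctrl.set_gripper(34)
    ctrl.reach(h+[0,0,60],q)
    print(ctrl.move_straight(h,rate=80,max_force=10)); st("down")
    ctrl.set_gripper(0); p=st("grip")
    ctrl.move_straight(p+30*ex+16*ey,rate=40); p=st("diag")
    print(ctrl.move_straight(p+25*ey,rate=15,max_force=9)); p=st("y")
    print(ctrl.move_straight(p+25*ex,rate=15,max_force=14)); st("x")
E
python3 slide.py
```

```text
False
down t 8.12 [514.5  34.5  57.5] f -0.4 -0.5 -0.3 m [-0.    0.01  0.01] w 34.1
grip t 8.46 [514.   34.4  57.9] f -3.7 -0.3 5.3 m [-0.08  0.58  0.03] w 8.6
diag t 9.46 [541.5  52.5  57.9] f -4.6 -1.7 2.9 m [-0.44  0.62 -0.16] w 9.0
True
y t 10.22 [541.5  59.2  57.9] f 0.2 -0.1 3.4 m [ 0.02 -0.01 -0.36] w 8.5
True
x t 11.36 [554.6  59.5  58. ] f -2.1 -2.2 3.2 m [ 0.15  0.03 -0.01] w 8.9
```

```bash
python3 - <<'E'
from slide import *
p=st("0")
print(ctrl.move_straight(p+5*ey,rate=10,max_force=9)); p=st("y")
print(ctrl.move_straight(p+5*ex,rate=10,max_force=18)); p=st("x")
ctrl.set_gripper(34); p=st("rel")
ctrl.move_straight(p+[0,0,60]); 
ctrl.move_straight(np.array([530,62,250.]),rate=300)
snap("wrist","wj"); st("v")
import meas
im,d,W,K=meas.load("wj")
cv2.imwrite("pics/wjv.png",cv2.resize(im[0:260,100:460,::-1],(792,572),interpolation=cv2.INTER_CUBIC))
meas.basejig("wj")
E
```

```text
0 t 11.36 [554.6  59.5  58. ] f -2.1 -2.2 3.2 m [ 0.15  0.03 -0.01] w 8.9
True
y t 11.74 [554.2  59.7  58. ] f 0.0 -0.5 2.4 m [ 0.16 -0.08 -0.11] w 8.4
True
x t 12.27 [554.4  59.4  57.9] f -1.9 -0.7 2.9 m [ 0.23 -0.18 -0.  ] w 8.7
rel t 12.63 [554.   59.3  57.4] f -0.4 -0.5 -0.2 m [ 0.   -0.01  0.01] w 33.8
v t 13.83 [529.2  62.  247.8] f 0.2 0.1 -0.1 m [ 0.03 -0.04  0.  ] w 34.5
base [588.85  61.16 282.84 259.12   6.16]
jigwhite [614.75  63.27 140.81 181.43   5.73]
jigwhite [614.83  63.5  138.43 179.44   5.44]
jigwhite [605.42  63.28 192.24 103.44  87.35]
zmed base,jig [np.float64(39.4), np.float64(49.1)]
high [554.96  59.53  10.37  90.01   5.72]
```

View pics/wjv.png

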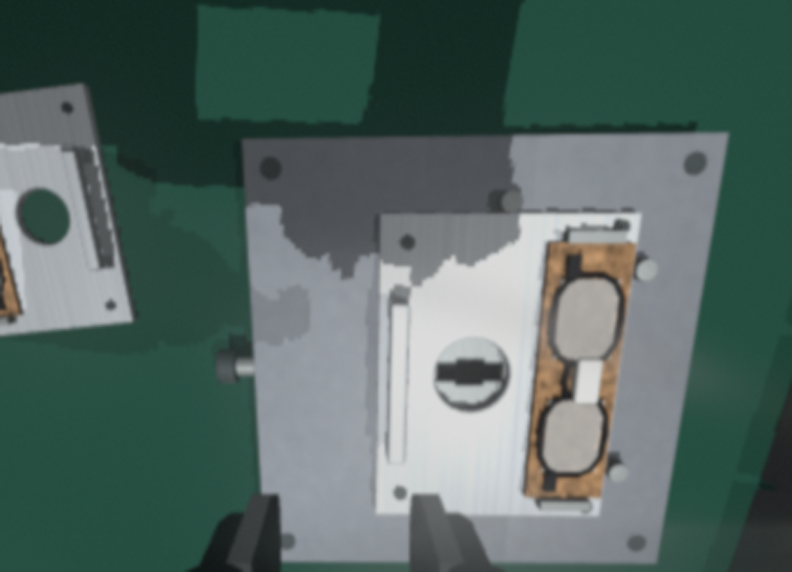

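The jig looks home: its edges touch the three dowels at (510,200), (645,268) and (617,470), and the slot at (470,372) sits centred in the hole. I'll square it up with a closed-finger nudge on its -y and -x edges.

```bash
python3 - <<'E'
from slide import *
import meas
im,d,W,K=meas.load("wj")
print("slot",meas.plane([[100+470/2.2,372/2.2]],40,W,K), "dowels",meas.plane([[100+511/2.2,199/2.2],[100+646/2.2,268/2.2],[100+618/2.2,471/2.2]],54,W,K).round(1))
c=np.array([599.2,64.1,0])
B=lambda x,y,z:c+x*ex+y*ey+[0,0,z]
ctrl.set_gripper(0)
ctrl.reach(B(15,-115,75),q); ctrl.move_straight(B(15,-115,45),rate=120,max_force=10)
print(ctrl.move_straight(B(15,-90,45),rate=20,max_force=11)); p=st("ypush"); print((p-c)@ex,(p-c)@ey)
ctrl.move_straight(p-4*ey,rate=60); p=st("")
ctrl.move_straight(p+[0,0,70.],rate=200)
ctrl.reach(B(-90,0,75),q); ctrl.move_straight(B(-90,0,45),rate=120,max_force=10)
print(ctrl.move_straight(B(-50,0,45),rate=25,max_force=14)); p=st("xpush"); print((p-c)@ex,(p-c)@ey)
ctrl.move_straight(p-4*ex,rate=60); p=st("")
ctrl.move_straight(p+[0,0,130.],rate=250)
ctrl.set_gripper(60)
ctrl.reach([450,-265,260],down(np.pi)); snap("wrist","wc"); st("c")
im,d,W,K=meas.load("wc"); P=cloud(d,W,K); z=P[...,2]
m=(np.hypot(P[...,0]-518,P[...,1]+290)<130)
dark=m&(im.max(-1)<75)&(z>95)&(z<130)
print("clampbar",meas.rect(dark,113.5,W,K), P[dark].mean(0).round(1))
print("rack",meas.rect(m&(z>38)&(z<52),45,W,K))
cv2.imwrite("pics/wcv.png",cv2.resize(im[60:260,130:390,::-1],(780,600),interpolation=cv2.INTER_CUBIC))
E
```

```text
slot [[601.11370594  61.64058133]] dowels [[604.5 159.5]
 [683.5 131.9]
 [696.4  13.4]]
True
ypush t 16.38 [624.5 -36.5  44.7] f 0.7 -1.4 0.7 m [-0.27 -0.07 -0.06] w -0.1
14.76134427798535 -102.72975252882013
 t 16.63 [624.8 -40.6  44.5] f -1.0 -0.1 -0.1 m [ 0.04 -0.02 -0.01] w -0.1
True
xpush t 19.28 [535.4  57.4  44.3] f -0.1 0.2 -0.3 m [ 0.04  0.01 -0.01] w -0.2
-64.14519828776311 -0.09831156093333997
 t 19.53 [531.1  56.9  44.1] f -0.5 0.7 -0.1 m [ 0.02 -0.01  0.04] w -0.0
c t 22.68 [ 450.2 -264.5  259.8] f -0.3 0.8 -0.1 m [0.01 0.   0.04] w 60.0
clampbar [ 509.83 -262.75    1.7     6.68   77.07] [ 519.9 -264.3  112.2]
rack [ 514.26 -308.97   91.56  159.51    1.82]
```

View pics/wcv.png

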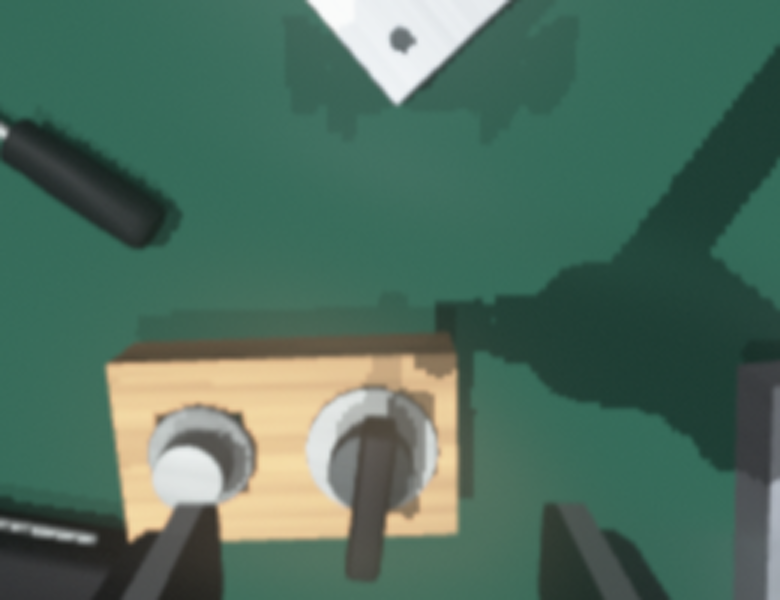

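The bar runs from (376,425) to (362,578) in the crop. The washer centre is at about (372,450) and the hub at (370,465).

```bash
python3 - <<'E'
from meas import *
im,d,W,K=load("wc"); P=cloud(d,W,K); z=P[...,2]
m=(np.hypot(P[...,0]-515,P[...,1]+265)<60)&(z>95)&(z<125)
print(m.sum(),rect(m,113.5,W,K),P[m].mean(0).round(1),np.percentile(z[m],[5,50,95]))
top=m&(z>109); q=P[top][:,:2]; e=np.linalg.eigh(np.cov(q.T))[1][:,1]; print(cv2.minAreaRect(q.astype(np.float32)),np.degrees(np.arctan2(e[1],e[0])))
px=lambda x,y:[130+x/3,60+y/3]
print("ends",plane([px(377,420),px(362,578)],113.5,W,K).round(1),"hub",plane([px(370,472)],77.5,W,K).round(1),"washer",plane([px(373,447)],50,W,K).round(1))
E
```

```text
642 [ 510.17 -268.81   14.04   68.33   83.1 ] [ 510.3 -268.8  111.3] [103.6921872  112.21708269 113.503862  ]
((513.873779296875, -268.9936218261719), (13.962641716003418, 63.29745101928711), 83.16736602783203) 173.15550592539464
ends [[ 477.2 -265.8]
 [ 543.8 -271.9]] hub [[ 513.2 -269. ]] washer [[ 512.1 -267.9]]
```

```bash
python3 - <<'E'
from slide import *
qc=down(np.radians(173.2)); g=np.array([512.8,-268.8,87.])
ctrl.set_gripper(46)
ctrl.reach(g+[0,0,70],qc)
print(ctrl.move_straight(g,rate=80,max_force=8)); st("at")
ctrl.set_gripper(0); p=st("grip")
ctrl.move_straight(p+[0,0,25.],rate=60); st("l1")
ctrl.move_straight(p+[0,0,110.],rate=150); st("lift")
C=np.array([599.4,62.5,0])
ctrl.reach(C+[0,0,150.],down(np.radians(185.9))); st("over"); print(ctrl.get_obs()["joint_positions"].round(2))
snap("wrist","wi"); im=cv2.imread("pics/wi.png"); snap("scene","si")
s=cv2.imread("pics/si.png")[150:310,160:310]
cv2.imwrite("pics/wiv.png",np.hstack([im[100:384,150:362],cv2.resize(s,(266,284))]))
E
```

```text
False
at t 24.54 [ 513.3 -269.1   87.6] f 0.9 -0.4 -0.2 m [ 0.03  0.01 -0.  ] w 46.3
grip t 24.93 [ 513.2 -268.9   87.8] f -0.1 0.5 1.8 m [0.1  0.03 0.03] w 13.1
l1 t 25.52 [ 513.2 -269.   113. ] f -0.3 -0.2 -3.0 m [ 0.01 -0.    0.01] w 13.3
lift t 26.23 [ 512.6 -268.6  196.5] f -0.5 0.2 -3.7 m [0.04 0.04 0.01] w 12.5
over t 27.53 [599.5  61.2 150. ] f 0.3 -0.4 -2.5 m [-0.05  0.01 -0.  ] w 13.0
[ 0.01  0.23  1.37 -0.    1.54 -1.66]
```

View pics/wiv.png

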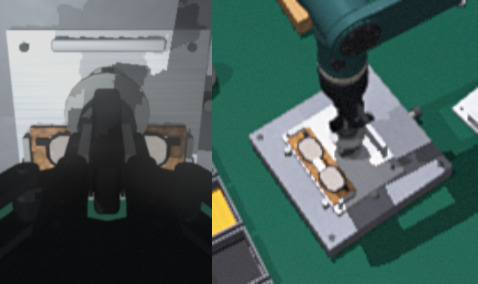

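The clamp is held over the hole in the jig (left half, bar along the slot direction) and the jig has not moved (right half). Now inserting it.

```bash
python3 - <<'E'
from slide import *
C=np.array([599.4,62.5,0]); D=72.3
ctrl.move_straight(C+[0,0,45+D],rate=60); st("pre")
hit=True
for dx,dy in [(0,0),(0,1.2),(0,-1.2),(1.5,0),(-1.5,0),(0,2.2),(0,-2.2)]:
    t=C+dx*ex+dy*ey
    if (dx,dy)!=(0,0): ctrl.move_straight(t+[0,0,44+D],rate=40)
    hit=ctrl.move_straight(t+[0,0,23.5+D],rate=25,max_force=5); p=st((dx,dy)); 
    if not hit: break
    print("foot",p[2]-D)
    if p[2]-D<27: break
E
```

```text
pre t 28.32 [599.4  62.6 117.2] f 1.3 -0.5 -2.5 m [ 0.03  0.01 -0.  ] w 12.9
(0, 0) t 29.33 [599.6  62.5  96.1] f 0.1 0.8 -3.0 m [-0.02  0.01 -0.08] w 12.9
```

It went in first time. Now I'll press and read the force.

```bash
python3 - <<'E'
from slide import *
C=np.array([599.5,62.5,0]); D=72.3
for f in (19,15,13,12,11.3):
    ctrl.move_straight(C+[0,0,f+D],rate=30); p=st(f"cmd foot {f}, is {0}"); 
    if ctrl.get_obs()["force"][2]>14: break
E
```

```text
cmd foot 19, is 0 t 29.63 [600.4  62.5  92.7] f 1.0 0.7 3.1 m [0.01 0.   0.  ] w 13.2
cmd foot 15, is 0 t 29.92 [600.5  62.6  88.7] f -0.5 -0.3 5.0 m [ 0.04  0.04 -0.01] w 13.1
cmd foot 13, is 0 t 30.17 [600.5  62.6  87.1] f 0.4 0.2 7.3 m [-0.05  0.16 -0.02] w 13.0
cmd foot 12, is 0 t 30.42 [600.5  62.5  86.4] f -1.2 0.1 7.5 m [ 0.    0.27 -0.01] w 12.7
cmd foot 11.3, is 0 t 30.67 [600.5  62.6  85.9] f -0.6 0.9 9.5 m [0.03 0.27 0.04] w 12.6
```

```bash
python3 - <<'E'
from slide import *
C=np.array([599.6,62.5,0]); z=11.3+72.3
a=185.9
for da in (20,45,70,82,86,89,92):
    try: ctrl.move_straight(C+[0,0,z],rotation=down(np.radians(a-da)),rate=30)
    except ctrl.PlanningError as e: print(e)
    st(da); o=ctrl.get_obs(); qq=np.array(o["tool_rot"]); x=R.from_quat(qq[[1,2,3,0]]).as_matrix()[:,0]; print("  yaw turned",round(a-np.degrees(np.arctan2(x[1],x[0]))%360,1))
    if abs(o["moment"][2])>0.6: break
E
```

```text
20 t 31.17 [601.   62.6  86. ] f -0.3 0.7 7.6 m [-0.02  0.13 -0.17] w 12.7
  yaw turned 20.0
45 t 31.75 [601.1  62.5  86.1] f -0.4 -0.2 9.4 m [-0.04  0.06 -0.09] w 12.7
  yaw turned 45.0
70 t 32.33 [601.1  62.4  86.1] f 0.5 1.1 8.7 m [-0.08  0.11 -0.09] w 13.1
  yaw turned 70.0
82 t 32.69 [601.1  62.3  86.1] f -0.3 -0.7 8.6 m [-0.03  0.08 -0.11] w 13.1
  yaw turned 82.0
86 t 32.94 [601.1  62.3  86.1] f 0.1 -0.3 8.5 m [-0.05  0.13 -0.08] w 12.8
  yaw turned 86.0
89 t 33.19 [601.1  62.3  86.1] f 1.0 -1.3 8.5 m [-0.1   0.15 -0.02] w 13.1
  yaw turned 89.0
92 t 33.44 [601.1  62.3  86.1] f 0.1 -0.0 7.8 m [-0.04  0.17 -0.09] w 13.2
  yaw turned 92.0
```

```bash
python3 - <<'E'
from slide import *
C=np.array([599.6,62.5,0]); a=185.9
z=11.3+72.3
da=92
for da in (94,96,98,100):
    ctrl.move_straight(C+[0,0,z],rotation=down(np.radians(a-da)),rate=30); ctrl.hold(.1); st(da)
    if abs(ctrl.get_obs()["moment"][2])>0.45: break
for k in range(8):
    z-=.8; ctrl.move_straight(C+[0,0,z],rotation=down(np.radians(a-da)),rate=30); p=st(round(z-72.3,1))
    if ctrl.get_obs()["force"][2]>16: break
snap("wrist","wf"); im=cv2.imread("pics/wf.png"); snap("scene","sf")
s=cv2.imread("pics/sf.png")[150:310,160:310]
cv2.imwrite("pics/wfv.png",np.hstack([im[60:384,100:412],cv2.resize(s,(304,324))]))
E
```

```text
94 t 33.79 [600.9  62.4  86. ] f -0.8 1.0 7.5 m [-0.04  0.28  0.01] w 12.7
96 t 34.14 [600.6  62.5  86. ] f -1.2 0.0 7.7 m [0.04 0.42 0.02] w 12.7
98 t 34.49 [600.2  62.6  86. ] f -1.6 1.0 10.0 m [0.04 0.56 0.06] w 12.9
100 t 34.84 [600.   62.6  86. ] f -3.2 1.1 11.0 m [0.06 0.59 0.3 ] w 13.1
10.5 t 35.09 [600.1  62.7  85.9] f -3.4 0.8 12.8 m [0.03 0.82 0.32] w 13.0
9.7 t 35.34 [600.1  62.7  85.7] f -4.1 0.8 14.7 m [-0.02  1.    0.36] w 12.9
8.9 t 35.59 [600.1  62.7  85.2] f -4.8 0.2 14.8 m [-0.01  1.11  0.34] w 12.9
8.1 t 35.84 [600.1  62.7  84.6] f -5.2 1.0 15.7 m [0.03 1.19 0.35] w 12.7
7.3 t 36.09 [600.1  62.7  83.9] f -6.3 0.5 15.8 m [0.   1.15 0.35] w 12.8
6.5 t 36.34 [600.1  62.7  83.8] f -6.4 1.5 18.0 m [0.01 1.43 0.35] w 13.2
```

View pics/wfv.png

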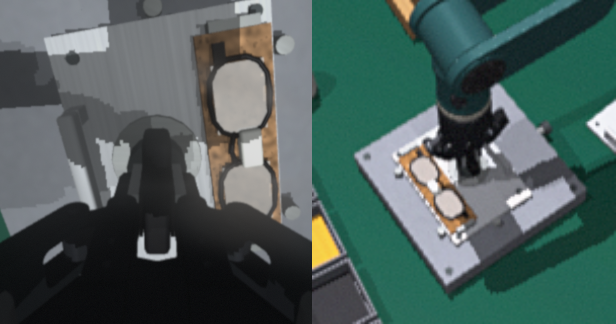

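```bash
python3 - <<'E'
import cv2
im=cv2.imread("pics/wf.png"); cv2.imwrite("pics/z.png",cv2.resize(im[20:290,130:430],None,fx=2.2,fy=2.2,interpolation=cv2.INTER_CUBIC))
E
```

```text
(no output)
```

View pics/z.png

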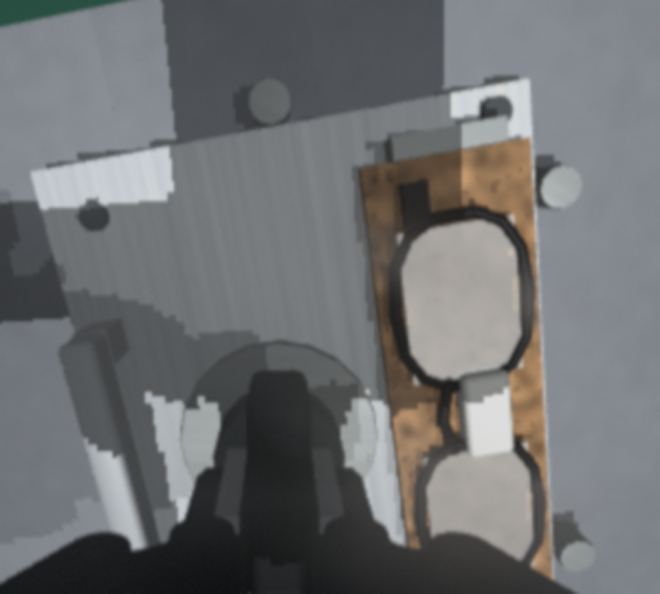

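```bash
python3 - <<'E'
from meas import *
im,d,W,K=load("wf")
px=lambda a:np.array(a)/2.2+[130,20]
D=plane(px([[269,102],[560,187],[577,549]]),54,W,K); E=plane(px([[31,173],[528,78],[552,575]]),50,W,K)
def dist(p,a,b): t=(b-a)/np.linalg.norm(b-a); v=p-a; return t[0]*v[1]-t[1]*v[0]
print(D.round(1),E.round(1)); print("side",dist(D[0],E[0],E[1]),"far",dist(D[1],E[1],E[2]),dist(D[2],E[1],E[2]))
y=E[1]-E[0];x=E[1]-E[2];f=D[1]-D[2];print("yaw top edge",np.degrees(np.arctan2(y[1],y[0])),"far edge",np.degrees(np.arctan2(-x[0],x[1])),"dowels",np.degrees(np.arctan2(-f[0],f[1])), np.linalg.norm(y),np.linalg.norm(D[1]-D[2]))
E
python3 - <<'E'
from slide import *
st("now")
E
```

```text
[[605.4 158.5]
 [684.  131.2]
 [696.9  15.4]] [[537.4 145.5]
 [675.5 160. ]
 [691.2   2.9]]
side 5.79208404617345 far 5.65541588619635 6.9474695708813154
yaw top edge 5.996177811969933 far edge 5.712022600017842 dowels 6.347174592355418 138.8289482328205 116.55594278355835
now t 36.44 [600.1  62.7  83.8] f -6.7 1.0 18.8 m [-0.03  1.37  0.34] w 13.2
```

All three dowel-to-edge gaps come out at 5.7–6.9 mm, against a 6 mm dowel radius. That means contact within measuring error. The clamp is at its turn stop and pressed past the spring's full load, so I'm handing in.

```bash
python3 -c "
from plant import ctrl
print(ctrl.finish_job())"
```

```text
the job is handed in; nothing more can be done
None
```

I handed the job in at about 36 s: the jig is home against all three dowels, and the T-clamp is through it in the slot, pressed fully down, turned clockwise to its stop and still held by its handle.

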